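Flip the engine cylinder's status flag from red to blue

TASK

The green-topped cylinder block has been measured: flip the hinged status flag that stands directly in front of it, on the robot's side, right over its hinge, so that it lies flat on the far side with its blue face up. Push it over gently with the fingertips or the outside of the fingers, without pinching or slamming it; leave the other flag red side up as it is, do not disturb the engine parts, and finish clear of everything.

Things in the scene. Friction and masses are not known exactly. Their poses are not given: they have to be found in the camera images.
- stand_cyl: Yellow steel stand of the flag that belongs to the green-topped cylinder block, fixed to the table: base plate 110 (along x) x 94 x 8 mm, two posts 22 x 8 mm, 112 mm high, centred 40 mm either side of its middle along y; nothing else is below the flag. Origin: centre of its underside. x points away from the robot towards the green-topped cylinder block, z up; turned up to 0.3 rad about the vertical.
- pivot_cyl (a point): Middle of the hinge axis of that flag, 100 mm straight above the stand's origin. Its y axis is the level hinge axis (68 mm of it between the posts); its x axis points level away from the robot, towards the green-topped cylinder block; z is up.
- edge_cyl (a point): Middle of the free edge of that flag, half way through its thickness, 95 mm from the hinge axis. The flag is a stiff plate 6 mm thick and 62 mm wide (along the hinge), reaching from 10 to 95 mm from the hinge axis; one face is red with a black bar, the other blue with a white disc. Its mass is about 60 to 125 g.
- flag_cyl (a joint): Angle of that flag in rad. At 0 it lies level on the robot's side of its hinge (along -x of pivot_cyl), red face up; at 1.57 it stands straight up, blue face towards the robot; at 3.14 it lies level on the far side, blue face up (stops at 0 and 3.14). It starts at 0 to 0.3. The hinge is stiff with friction and stays at any angle; 1 to 2 N at the free edge moves it.
- stand_head: Yellow steel stand of the flag that belongs to the black finned cylinder head, fixed to the table: base plate 110 (along x) x 94 x 8 mm, two posts 22 x 8 mm, 112 mm high, centred 40 mm either side of its middle along y; nothing else is below the flag. Origin: centre of its underside. x points away from the robot towards the black finned cylinder head, z up; turned up to 0.3 rad about the vertical.
- pivot_head (a point): Middle of the hinge axis of that flag, 100 mm straight above the stand's origin. Its y axis is the level hinge axis (68 mm of it between the posts); its x axis points level away from the robot, towards the black finned cylinder head; z is up.
- edge_head (a point): Middle of the free edge of that flag, half way through its thickness, 95 mm from the hinge axis. The flag is a stiff plate 6 mm thick and 62 mm wide (along the hinge), reaching from 10 to 95 mm from the hinge axis; one face is red with a black bar, the other blue with a white disc. Its mass is about 60 to 125 g.
- flag_head (a joint): Angle of that flag in rad. At 0 it lies level on the robot's side of its hinge (along -x of pivot_head), red face up; at 1.57 it stands straight up, blue face towards the robot; at 3.14 it lies level on the far side, blue face up (stops at 0 and 3.14). It starts at 0 to 0.3. The hinge is stiff with friction and stays at any angle; 1 to 2 N at the free edge moves it.
- cylinder: Engine cylinder block, 90 x 90 x 85 mm high, silver fins with a bright green top and a round dark bore; loose, 1.4 kg. Origin at the centre of its underside. It stands about 165 mm behind the hinge of its flag, seen from the robot.
- head: Engine cylinder head, 90 x 90 x 70 mm high, upright black fins, white plug in the middle; loose, 1.2 kg. Origin at the centre of its underside. It stands about 165 mm behind the hinge of the other flag.
- piston: Aluminium piston standing upright, 52 mm in diameter, 46 mm high, loose, 0.14 kg, between the two stands. Origin at the centre of its underside.
There are look-alikes about, which are no part of the job. What is shaped like the stand_cyl but purple or turquoise is not meant.

How it is judged:
By the outcome, as a careful person would: the job done as asked, in the order asked, and still so for the second after the job is handed in, with the robot touching nothing.
It also fails if it takes over 43 s, if anything falls off the work surface, if the arm or the gripper's body presses on something with over 40 N, if the wrist force passes 120 N, or if a joint passes its speed limit or range.

ROBOT

A 7-joint arm with a two-finger parallel gripper is mounted at the origin on the work surface. World frame = base frame: x ahead of the robot, y to its left, z up, the work surface at z = 0. Lengths are in m, angles in rad, forces in N, time in s.
With the tool pointing down it reaches from about 0.4 to 0.85 m from the base axis. Payload 4.5 kg.
Tool frame: the origin (TCP) lies on the centre line of the jaws, within the pads' length; the fingertips stand r.tip_reach ahead of it and the grasp point (between the pads) lies 3 mm ahead of it (r.tip_reach is the distance from the TCP to the fingertips, in m); z points along the fingers, y is the line along which they close (so a half turn about z gives the same grasp; the last joint's range is limited). The gripper opens to 88 mm and grips with 3 to 60 N. Pads are 18 mm wide; open, the fingers measure 123 mm over their backs; the gripper's body (75 mm by 187 mm) begins 45 mm behind the grasp point.
Start: joints at [-1.123, 0.689, -0.195, 1.565, 0.157, 0.902, -0.215], TCP at [0.251, 0.572, 0.261] pointing down, gripper open.
Joint ranges: [-3.01, 3.01], [-0.46, 2.08], [-1.47, 1.51], [0.13, 2.56], [-1, 4.14], [0.04, 2.09], [-2.66, 2.66]. Speed limits (rad/s): [2.57, 2.57, 3.14, 3.14, 3.14, 3.14, 3.14].

INTERFACE

Orientations are given as a unit quaternion [x, y, z, w].
In Python, from plant import readout, eyes, ticket, r gives the robot as it stands. The module is installed in compiled form; this text tells all that it offers.
- The arm moves only by the tool carry_out, never from a script. Its argument "motion" is a list that holds one entry, the list of rows, each a list of 7 numbers: the shift along the tool's x, y, z in mm, then the turn, a rotation vector about the tool's x, y, z in rad, then the opening in per cent of the stroke, from 0 (shut) to 100 (fully open). In form: [[[dx, dy, dz, ax, ay, az, claw], ...]]. A call has 1 to 8 rows; each row shifts and turns the commanded pose from where the row before left it, along the tool's axes as they then stand; what a row does not reach is not made up. A row lasts 1/10 s, in which the tool goes at most 50 mm and 8.59 degrees, less where a joint would pass 70% of its speed; a pose out of reach is approached as far as the arm can. A call is refused whole if a number of a shift passes 50 or a number of a turn 0.15, either way. A call with a gripper value outside its range is refused whole. The fingers move at their own pace and stop on an object; "squeeze" is the grip in N (left out, the last holds). Time passes only in rows, so rows that do not move let the fingers close. It gives the time, the measured TCP pose, the force and the opening at its end, in the units of the state.
- readout.get_state(): the state, without advancing time (a new reading comes with each control period).
- eyes.snapshot(name): name is "scene" or "top" or "wrist"; returns a dict with "pixels" (384x512x3 uint8, red, green, blue), "K" (3x3 intrinsics, pixels), "origin" and "attitude" of the camera in the world. Camera axes: x right, y down, z forward; pixel columns grow to the right and rows downward; lengths in m; the calibration is good to about 2 mm. The wrist camera is an equidistant fisheye: a pixel r from the principal point sees the ray r / f radians off the axis. A picture is of the moment at which its call begins. There is no depth.
- ticket.finish_job(): hands the job in, once; it reports no verdict.
The state is a dict: "clock": time; "q": joint angles; "qd": joint speeds; "joint_torque": joint torques, N m; "tool_pos": TCP position; "eef_rot": TCP orientation; "contact_force": force on the tool from outside, world axes, zero at the start; "moment": the same for the moment, N m; "opening": opening from 0.0 (shut) to 1.0 (fully open).
Only numpy, scipy, OpenCV 4.12 (cv2) and the standard library are available. Lean on these libraries where they do the work, as an engineer would, in place of code of your own. Each camera call takes 0.05 s, during which the arm holds its last target. There are 200 camera calls.

## Working session

There is one attempt and no reset: what is moved stays moved. The work goes in short steps, Python scripts to look and compute and a tool call to move; the robot and the scene stay as the last step left them, time stands still between calls to the robot, and variables do not carry over. Pictures are saved under pics/ and viewed, on a budget of 10 in all, crops included, one or two more only if the job needs it, and the job is handed in when it is done.

Besides the shell and the picture viewer there is one more tool, called after "Emit:" by a JSON object that holds its "name" and its "arguments". carry_out: Moves the arm, as the interface text tells. Its arguments: {"type":"object","properties":{"motion":{"type":"array","items":{"type":"array","items":{"type":"array","items":{"type":"number"}}}},"squeeze":{"type":"number"}},"required":["motion"]}

```bash
mkdir -p pics; ls; python3 - <<'E'
from plant import readout, eyes, ticket, r
import cv2, json
print(r.tip_reach); print(readout.get_state())
for n in ("scene","top"):
    s=eyes.snapshot(n); cv2.imwrite(f"pics/{n}0.png",s["pixels"][:,:,::-1]); print(n,s["K"],s["origin"],s["attitude"])
E
```

```text
pics
0.022
{'clock': 0.0, 'q': array([-1.12322338,  0.68995355, -0.19449801,  1.56631864,  0.15734873,
        0.9025014 , -0.21510411]), 'qd': array([-0.00085222, -0.00400112, -0.00120503,  0.00089548, -0.00103025,
        0.00183055, -0.00021392]), 'joint_torque': array([ 9.32398543e-04, -5.27559006e+01, -1.26649417e+00, -1.53425074e+01,
       -5.26862650e-02,  6.77606411e-03,  1.68853890e-04]), 'tool_pos': array([0.25112085, 0.57170182, 0.25993536]), 'eef_rot': array([ 2.05367167e-01,  9.78684591e-01, -8.87955256e-04, -9.43586853e-05]), 'contact_force': array([-0.20762672,  0.07658358,  0.38365352]), 'moment': array([-0.03676908, -0.01061423,  0.03303272]), 'opening': 1.0001090736610934}
scene [[400.29861132   0.         252.4485328 ]
 [  0.         400.29861132 192.66280965]
 [  0.           0.           1.        ]] [1.0245062  0.30981553 0.98403508] [ 0.47231844  0.84459307 -0.21938225 -0.12429508]
top [[409.69029467   0.         254.48554752]
 [  0.         409.69029467 187.02369046]
 [  0.           0.           1.        ]] [0.4700221  0.05396418 1.06547612] [-0.70524107  0.70566688 -0.04786441  0.04876763]
```

View pics/scene0.png

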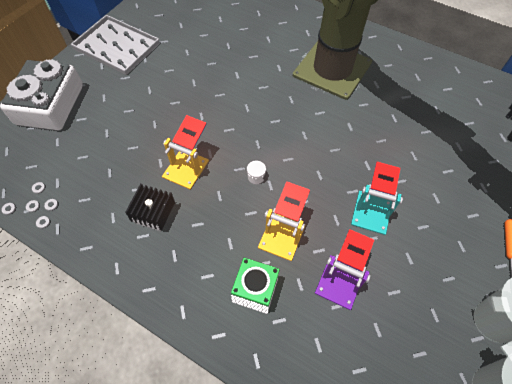

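View pics/top0.png

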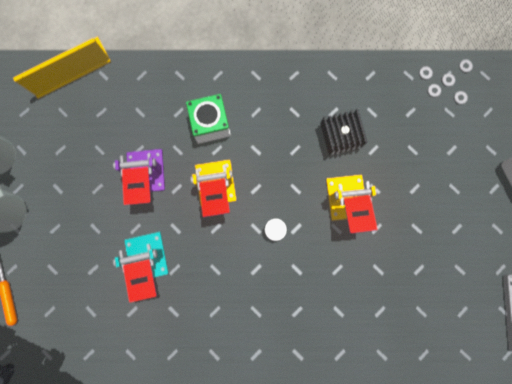

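The yellow stand in front of the green-topped block is at about top (214,188) and scene (287,220). The other yellow stand, for the head, is at top (352,200). I'll enlarge both views of the target to get corner points.

```bash
python3 - <<'E'
import cv2, numpy as np
a=cv2.imread("pics/top0.png")[145:225,180:250]; b=cv2.imread("pics/scene0.png")[175:265,250:320]
f=lambda i:cv2.resize(i,None,fx=5.5,fy=5.5,interpolation=cv2.INTER_CUBIC)
a,b=f(a),f(b); h=max(a.shape[0],b.shape[0]); c=np.zeros((h,a.shape[1]+b.shape[1],3),np.uint8); c[:a.shape[0],:a.shape[1]]=a; c[:b.shape[0],a.shape[1]:]=b
cv2.imwrite("pics/crop0.png",c); print(c.shape,a.shape,b.shape)
E
```

```text
(495, 770, 3) (440, 385, 3) (495, 385, 3)
```

View pics/crop0.png

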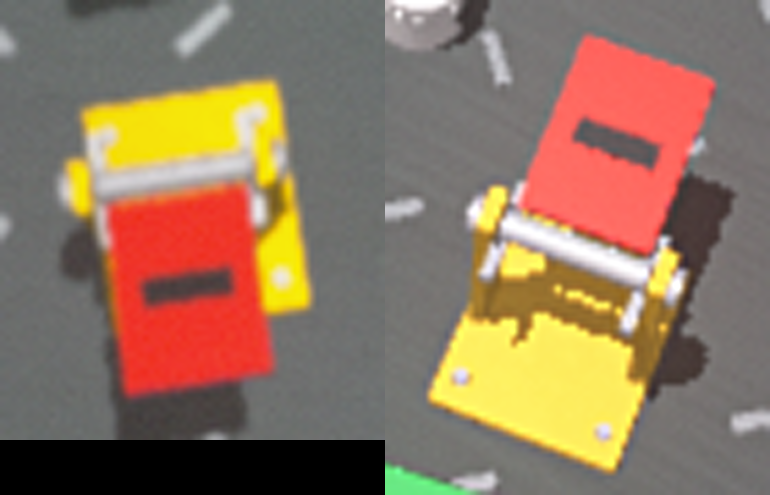

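```bash
cat > h.py <<'E'
import numpy as np
from scipy.spatial.transform import Rotation as R
def proj(s,P):
    p=R.from_quat(s["attitude"]).inv().apply(np.atleast_2d(P)-s["origin"]); u=p@np.asarray(s["K"]).T
    return u[:,:2]/u[:,2:]
def fl(th,d,y,n): return [-d*np.cos(th)+n*np.sin(th),y,.1+d*np.sin(th)+n*np.cos(th)]
def world(v,P): return R.from_euler('z',v[2]).apply(np.atleast_2d(P))+[v[0],v[1],0]
E
python3 - <<'E'
from plant import eyes
from h import *
from scipy.optimize import least_squares
T,S=eyes.snapshot("top"),eyes.snapshot("scene")
t=np.array([[108,207],[250,185],[125,397],[274,372],[82,110],[277,80],[311,305]])/5.5-.4+[180,145]
s=np.array([[270,253],[135,207],[330,80],[205,35],[230,472],[43,402]])/5.5-.4+[250,175]
def model(v):
    th=v[3]; F=[fl(th,d,y,.003) for d in(.01,.095) for y in(.031,-.031)]
    P=world(v,F+[[.055,.047,.008],[.055,-.047,.008],[-.055,-.047,.008]])
    return P
def f(v):
    P=model(v); return np.r_[(proj(T,P)-t).ravel(),(proj(S,P[:6])-s).ravel()]
o=least_squares(f,[.48,.15,0,.1],loss='soft_l1'); print(o.x); print(f(o.x).round(1).reshape(-1,2).tolist())
# head, piston, cylinder rough: rays from top at z
def ray(s,uv,z):
    d=R.from_quat(s["attitude"]).apply(np.linalg.inv(s["K"])@[*uv,1]); o=s["origin"]; return o+d*(z-o[2])/d[2]
for n,uv,z in (("cylT",(207,116),.085),("headT",(345,132),.07),("pist",(276,229),.046),("turq hinge",(137,256),.1),("purp hinge",(134,166),.1),("head hinge",(355,194),.1)): print(n,ray(T,uv,z).round(3))
v=o.x
print("edge",world(v,[fl(v[3],.095,0,0)]))
E
```

```text
[0.62733612 0.15900038 0.15829763 0.21288325]
[[-0.9, 0.1], [-0.8, 0.0], [0.0, -0.3], [-0.4, 0.0], [-0.5, 0.3], [-0.6, 0.2], [-0.4, 0.4], [-1.3, 0.0], [-0.6, -0.4], [-0.3, 0.3], [-1.1, 0.2], [-0.2, -0.4], [-0.3, -0.9]]
cylT [0.782 0.173 0.085]
headT [ 0.746 -0.171  0.07 ]
pist [0.505 0.002 0.046]
turq hinge [0.441 0.328 0.1  ]
purp hinge [0.654 0.344 0.1  ]
head hinge [ 0.586 -0.183  0.1  ]
edge [[0.53564163 0.14436289 0.1200715 ]]
```

```bash
cat >> h.py <<'E'
V=np.array([0.6273,0.1590,0.1583])   # stand x, y, yaw
from scipy.spatial.transform import Slerp
def pose(xp,z,t,yp=0.):
    """tip centre in the stand frame and tilt t -> TCP position, rotation"""
    c,s=np.cos(t),np.sin(t)
    M=np.array([[-c,0,s],[0,1,0],[-s,0,-c]])
    p=np.array([xp,yp,z])-.022*M[:,2]
    return world(V,p)[0],R.from_euler('z',V[2])*R.from_matrix(M)
def tip(th,rho,t):
    """tip centre so that the 18 mm thick finger just touches the blue face at angle th"""
    a=np.array([-np.cos(th),np.sin(th)]); n=np.array([np.sin(th),np.cos(th)])
    zt=np.array([np.sin(t),-np.cos(t)]); u=np.array([np.cos(t),np.sin(t)])
    B=np.array([-l*zt+w*u for l in np.linspace(0,.06,121) for w in(-.009,0,.009)])
    m=(B@a+rho<=.095); c=a*rho+n*(-.003-(B[m]@n).max())
    return c[0],c[1]+.1
def tilt(th): return np.interp(th,[.7,np.pi],[np.radians(50),np.radians(5)])
def rows(targets,vmax=.045,wmax=.14,claw=0,start=None):
    from plant import readout
    s=readout.get_state(); p,r=(s["tool_pos"],R.from_quat(s["eef_rot"])) if start is None else start
    out=[]
    for P,Q in targets:
        k=max(1,int(np.ceil(max(np.linalg.norm(P-p)/vmax,(r.inv()*Q).magnitude()/wmax))))
        sl=Slerp([0,1],R.concatenate([r,Q])); p0=p.copy()
        for i in range(1,k+1):
            d=np.round(1000*r.inv().apply(p0+(P-p0)*i/k-p)); w=np.round((r.inv()*sl(i/k)).as_rotvec(),2)
            p=p+r.apply(d/1000); r=r*R.from_rotvec(w); out.append([*map(int,d),*map(float,w),claw])
    for i in range(0,len(out),8): print(out[i:i+8])
    print("end err mm",(1000*(P-p)).round(1),"rad",(r.inv()*Q).magnitude().round(3))
E
python3 - <<'E'
from h import *
d=np.radians(50)
rows([pose(-.17,.22,d),pose(-.15,.085,d)])
E
```

```text
[[-32, -30, 2, -0.02, -0.08, -0.05, 0], [-30, -31, 5, -0.03, -0.07, -0.05, 0], [-29, -33, 5, -0.02, -0.08, -0.05, 0], [-26, -35, 7, -0.02, -0.08, -0.04, 0], [-24, -36, 8, -0.02, -0.08, -0.05, 0], [-22, -37, 9, -0.03, -0.07, -0.05, 0], [-19, -38, 10, -0.02, -0.08, -0.05, 0], [-16, -39, 10, -0.02, -0.08, -0.05, 0]]
[[-14, -41, 11, -0.03, -0.07, -0.05, 0], [-10, -41, 10, -0.02, -0.08, -0.05, 0], [-8, -42, 10, -0.02, -0.08, -0.05, 0], [23, 0, 26, 0.0, 0.0, 0.0, 0], [22, 0, 25, 0.0, 0.0, 0.0, 0], [23, 0, 26, 0.0, 0.0, 0.0, 0], [22, 0, 25, 0.0, 0.0, 0.0, 0]]Traceback (most recent call last):
  File "<stdin>", line 3, in <module>
  File "h.py", line 35, in rows
    print("end err mm",(1000*(P-p)).round(1),"rad",(r.inv()*Q).magnitude().round(3))
                                                   ^^^^^^^^^^^^^^^^^^^^^^^^^^^^^
AttributeError: 'float' object has no attribute 'round'
```

Emit:
{"name": "carry_out", "arguments": {"motion": [[[-32,-30,2,-0.02,-0.08,-0.05,0],[-30,-31,5,-0.03,-0.07,-0.05,0],[-29,-33,5,-0.02,-0.08,-0.05,0],[-26,-35,7,-0.02,-0.08,-0.04,0],[-24,-36,8,-0.02,-0.08,-0.05,0],[-22,-37,9,-0.03,-0.07,-0.05,0],[-19,-38,10,-0.02,-0.08,-0.05,0],[-16,-39,10,-0.02,-0.08,-0.05,0]]], "squeeze": 5}}

```text
clock: 1.0
tool_pos: [0.3651, 0.3053, 0.2429]
eef_rot: [0.055, 0.965, -0.004, 0.255]
contact_force: [0.9, -0.7, -0.5]
opening: 0.296
```

Emit:
{"name": "carry_out", "arguments": {"motion": [[[-14,-41,11,-0.03,-0.07,-0.05,0],[-10,-41,10,-0.02,-0.08,-0.05,0],[-8,-42,10,-0.02,-0.08,-0.05,0],[0,0,0,0,0,0,0],[0,0,0,0,0,0,0]]]}}

```text
clock: 1.5
tool_pos: [0.3814, 0.2409, 0.233]
eef_rot: [0.029, 0.953, -0.031, 0.299]
contact_force: [-0.1, 0.5, -0.3]
opening: 0.011
```

```bash
sed -i 's/(r.inv()\*Q).magnitude().round(3))/round((r.inv()*Q).magnitude(),3))/' h.py; cat > chk.py <<'E'
from h import *
from plant import readout
def chk():
    s=readout.get_state(); M=R.from_euler('z',-V[2])*R.from_quat(s["eef_rot"]); z=M.apply([0,0,1])
    p=R.from_euler('z',-V[2]).apply(s["tool_pos"]-[V[0],V[1],0])+.022*z
    print("t",round(s["clock"],2),"tip(stand)",p.round(4),"z",z.round(3),"y",M.apply([0,1,0]).round(3),"F",s["contact_force"].round(1),"q",s["q"].round(2),"op",round(s["opening"],3))
E
python3 - <<'E'
from chk import *
chk()
d=np.radians(50)
rows([pose(-.15,.085,d)]); 
E
```

```text
t 1.5 tip(stand) [-0.2179  0.116   0.2149] z [ 0.548 -0.166 -0.82 ] y [ 0.23   0.972 -0.043] F [-0.1  0.5 -0.3] q [-1.09  0.56  0.09  2.48  1.87  0.53 -1.36] op 0.011
[[1, -19, 33, -0.04, -0.05, -0.03, 0], [4, -21, 32, -0.04, -0.06, -0.03, 0], [5, -21, 31, -0.03, -0.05, -0.03, 0], [9, -22, 29, -0.04, -0.05, -0.02, 0], [10, -24, 29, -0.04, -0.06, -0.03, 0]]
end err mm [0.1 0.3 0.5] rad 0.005
```

```bash
python3 - <<'E'
from chk import *
d=np.radians(45)
rows([pose(-.14,.2,d)],.03,.07) 
E
```

```text
[[-14, -20, 15, -0.04, -0.04, -0.03, 0], [-13, -20, 15, -0.03, -0.03, -0.03, 0], [-11, -22, 14, -0.04, -0.04, -0.03, 0], [-11, -22, 14, -0.04, -0.03, -0.03, 0], [-9, -23, 14, -0.03, -0.04, -0.03, 0]]
end err mm [-0.2 -0.5  0.4] rad 0.002
```

Emit:
{"name": "carry_out", "arguments": {"motion": [[[-14,-20,15,-0.04,-0.04,-0.03,0],[-13,-20,15,-0.03,-0.03,-0.03,0],[-11,-22,14,-0.04,-0.04,-0.03,0],[-11,-22,14,-0.04,-0.03,-0.03,0],[-9,-23,14,-0.03,-0.04,-0.03,0],[0,0,0,0,0,0,0],[0,0,0,0,0,0,0]]]}}

```text
clock: 2.2
tool_pos: [0.4187, 0.2142, 0.1927]
eef_rot: [-0.051, 0.944, -0.027, 0.324]
contact_force: [-0.1, -0.6, 0.2]
opening: 0.009
```

```bash
python3 - <<'E'
from chk import *
chk()
d=np.radians(50)
rows([pose(-.13,.12,d)],.025,.05); rows([pose(-.13,.085,d)],.025,.05)
E
```

```text
t 2.2 tip(stand) [-0.184   0.0849  0.1753] z [ 0.603 -0.114 -0.789] y [ 0.079  0.993 -0.084] F [-0.1 -0.6  0.2] q [-0.41  0.81 -0.86  2.55  1.87  1.21 -1.19] op 0.009
[[-1, -16, 17, -0.02, -0.04, 0.0, 0], [0, -16, 17, -0.03, -0.05, 0.0, 0], [0, -16, 17, -0.02, -0.04, 0.0, 0], [1, -17, 16, -0.02, -0.05, 0.0, 0], [2, -17, 16, -0.03, -0.04, 0.0, 0]]
end err mm [-0.1  0.1  0. ] rad 0.005
[[3, -13, 19, -0.02, -0.04, 0.0, 0], [3, -12, 19, -0.02, -0.03, 0.0, 0], [4, -14, 18, -0.02, -0.04, 0.0, 0], [5, -13, 18, -0.02, -0.04, 0.0, 0], [5, -14, 17, -0.02, -0.03, 0.0, 0], [6, -15, 17, -0.02, -0.04, 0.0, 0]]
end err mm [ 0.1  0.5 -0.1] rad 0.005
```

```bash
python3 - <<'E'
from chk import *
d=np.radians(42)
rows([pose(-.12,.17,d)],.02,.05); rows([pose(-.12,.17,d),pose(-.12,.09,d)],.02,.05)
E
```

```text
[[-8, -14, 9, -0.02, -0.01, -0.0, 0], [-8, -13, 8, -0.02, -0.02, -0.0, 0], [-7, -14, 9, -0.02, -0.01, -0.0, 0], [-8, -14, 8, -0.02, -0.01, -0.0, 0], [-7, -15, 8, -0.02, -0.02, -0.01, 0], [-7, -14, 8, -0.02, -0.01, 0.0, 0]]
end err mm [ 0.  -0.  -0.1] rad 0.006
[[-8, -14, 9, -0.02, -0.01, -0.0, 0], [-8, -13, 8, -0.02, -0.02, -0.0, 0], [-7, -14, 9, -0.02, -0.01, -0.0, 0], [-8, -14, 8, -0.02, -0.01, -0.0, 0], [-7, -15, 8, -0.02, -0.02, -0.01, 0], [-7, -14, 8, -0.02, -0.01, 0.0, 0], [11, 0, 12, 0.0, 0.0, 0.0, 0], [10, 0, 12, 0.0, 0.0, 0.0, 0]]
[[11, 0, 12, 0.0, 0.0, 0.0, 0], [11, 0, 12, 0.0, 0.0, 0.0, 0], [11, 0, 12, 0.0, 0.0, 0.0, 0]]
end err mm [-0.  -0.2  0.6] rad 0.006
```

Emit:
{"name": "carry_out", "arguments": {"motion": [[[-8,-14,9,-0.02,-0.01,0,0],[-8,-13,8,-0.02,-0.02,0,0],[-7,-14,9,-0.02,-0.01,0,0],[-8,-14,8,-0.02,-0.01,0,0],[-7,-15,8,-0.02,-0.02,-0.01,0],[-7,-14,8,-0.02,-0.01,0,0],[0,0,0,0,0,0,0]]]}}

```text
clock: 2.9
tool_pos: [0.5005, 0.1415, 0.1874]
eef_rot: [-0.077, 0.932, 0.025, 0.353]
contact_force: [0.2, 0.7, 0.6]
opening: 0.006
```

```bash
python3 - <<'E'
from chk import *
chk()
d=np.radians(45)
rows([pose(-.12,.17,d)],.02,.05); rows([pose(-.12,.13,d)],.02,.05)
E
```

```text
t 2.9 tip(stand) [-0.1134  0.0026  0.1709] z [ 0.663 -0.004 -0.749] y [-0.004  1.    -0.009] F [0.2 0.7 0.6] q [ 0.2   1.14 -1.44  2.55  2.02  1.59 -0.68] op 0.006
[[3, -1, -2, -0.0, -0.03, 0.0, 0], [4, -2, -2, -0.0, -0.03, 0.01, 0]]
end err mm [ 0.2  0.4 -0.1] rad 0.004
[[11, -1, 9, -0.0, -0.02, 0.0, 0], [11, -1, 8, -0.0, -0.02, 0.01, 0], [12, 0, 9, -0.0, -0.02, -0.0, 0]]
end err mm [-0.2 -0.4  0.3] rad 0.004
```

```bash
python3 - <<'E'
from chk import *
d=np.radians(41)
rows([pose(-.118,.085,d)],.015,.05)
E
```

```text
[[10, 0, 10, -0.0, 0.0, 0.0, 0], [10, -1, 10, -0.0, 0.0, 0.0, 0], [10, 0, 11, -0.0, 0.0, 0.0, 0], [10, 0, 10, -0.0, 0.01, 0.01, 0], [10, -1, 10, -0.0, -0.0, -0.0, 0], [10, 0, 10, -0.0, -0.0, -0.0, 0]]
end err mm [ 0.3 -0.1 -0.4] rad 0.004
```

Emit:
{"name": "carry_out", "arguments": {"motion": [[[10,0,10,0,0,0,0],[10,-1,10,0,0,0,0],[10,0,11,0,0,0,0],[10,0,10,0,0.01,0.01,0],[10,-1,10,0,0,0,0],[10,0,10,0,0,0,0],[0,0,0,0,0,0,0]]]}}

```text
clock: 3.6
tool_pos: [0.5009, 0.1449, 0.1023]
eef_rot: [-0.075, 0.935, 0.028, 0.346]
contact_force: [-0.2, -0.0, 1.0]
opening: 0.005
```

```bash
python3 - <<'E'
from chk import *
from plant import eyes
import cv2
chk()
d=np.radians(41)
rows([pose(-.118,.085,d)],.015,.05)
s=eyes.snapshot("scene")["pixels"][:,:,::-1][60:310,130:450]
w=eyes.snapshot("wrist")["pixels"][:,:,::-1]
cv2.imwrite("pics/s1.png",cv2.resize(s,None,fx=2.3,fy=2.3,interpolation=cv2.INTER_CUBIC))
E
```

```text
t 3.6 tip(stand) [-0.1128  0.006   0.0856] z [ 0.651  0.001 -0.759] y [-0.002  1.    -0.   ] F [-0.2 -0.   1. ] q [ 0.18  1.43 -1.44  2.56  2.17  1.81 -0.62] op 0.005
[[5, -6, -3, 0.0, -0.01, 0.0, 0]]
end err mm [0.4 0.1 0.3] rad 0.004
```

View pics/s1.png

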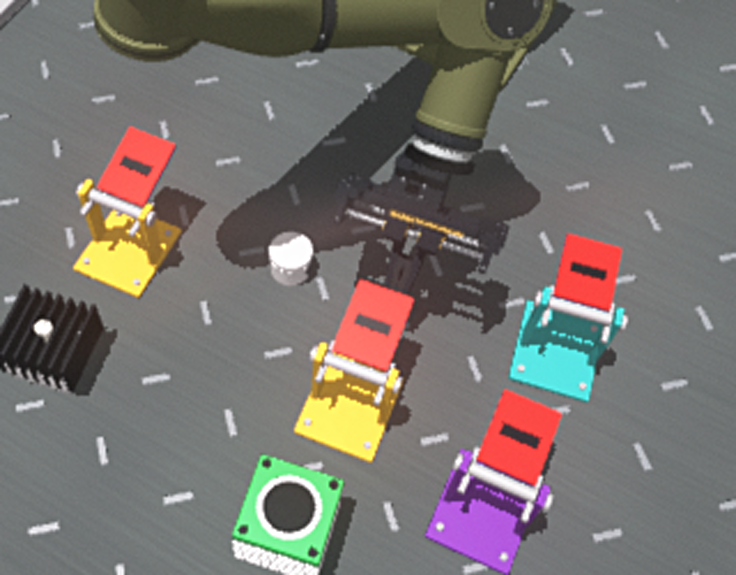

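The fingers are just short of the flag's free edge at about (385,285), low and clear. All the other objects are undisturbed. Next I'll plan the arc push.

```bash
cat >> h.py <<'E'
def tilt(th): return np.interp(th,[.8,np.pi],[np.radians(41),np.radians(5)])
def arc(a,b,n,rho=.075):
    return [pose(*tip(th,rho,tilt(th)),tilt(th)) for th in np.linspace(a,b,n+1)]
E
python3 - <<'E'
from chk import *
for th in (.0,.21,.5,.8,1.2,1.57,2.4,3.14): print(th,np.round(tip(th,.075,tilt(th)),4))
rows(arc(.10,.9,12),.02,.1)
E
```

```text
0.0 [-0.075   0.0605]
0.21 [-0.0794  0.0871]
0.5 [-0.0754  0.1184]
0.8 [-0.0617  0.1447]
1.2 [-0.0381  0.1656]
1.57 [-0.0109  0.175 ]
2.4 [0.0506 0.1558]
3.14 [0.075  0.1039]
[[-8, -3, 16, 0.0, -0.0, -0.0, 0], [-8, -3, 17, 0.0, -0.0, -0.0, 0], [-5, 0, -7, 0.0, -0.0, -0.0, 0], [-5, 0, -6, 0.0, -0.0, -0.0, 0], [-5, 0, -6, 0.0, -0.0, -0.0, 0], [-5, 0, -5, 0.0, -0.0, -0.0, 0], [-6, 0, -5, 0.0, -0.0, -0.0, 0], [-6, 0, -3, 0.0, -0.0, -0.0, 0]]
[[-5, 0, -4, 0.0, -0.0, -0.0, 0], [-6, 0, -3, 0.0, -0.0, -0.0, 0], [-7, 0, -2, 0.0, -0.0, -0.0, 0], [-6, 0, -2, 0.0, -0.0, -0.0, 0], [-6, 0, -1, 0.0, 0.01, -0.0, 0], [-6, 0, -1, 0.0, 0.01, -0.0, 0]]
end err mm [ 0.3  0.5 -0.1] rad 0.004
```

Emit:
{"name": "carry_out", "arguments": {"motion": [[[-8,-3,16,0,0,0,0],[-8,-3,17,0,0,0,0],[-5,0,-7,0,0,0,0],[-5,0,-6,0,0,0,0],[-5,0,-6,0,0,0,0],[-5,0,-5,0,0,0,0],[-6,0,-5,0,0,0,0],[0,0,0,0,0,0,0]]]}}

```text
clock: 4.5
tool_pos: [0.5376, 0.1426, 0.1307]
eef_rot: [-0.072, 0.934, 0.03, 0.349]
contact_force: [-0.5, -0.4, 0.5]
opening: 0.006
```

```bash
python3 - <<'E'
from chk import *
chk()
print(np.round(tip(.45,.075,tilt(.45)),4))
rows(arc(.50,.9,5),.02,.1)
E
```

```text
t 4.5 tip(stand) [-0.0767 -0.002   0.1141] z [ 0.656  0.002 -0.755] y [0.003 1.    0.005] F [-0.5 -0.4  0.5] q [ 0.26  1.34 -1.43  2.46  2.16  1.64 -0.52] op 0.006
[-0.0768  0.1134]
[[-4, 2, -2, 0.0, -0.0, -0.01, 0], [-7, 0, -4, 0.0, 0.0, 0.0, 0], [-7, 0, -3, 0.0, 0.0, 0.0, 0], [-8, 0, -3, 0.0, 0.0, 0.0, 0], [-7, 0, -2, 0.0, 0.01, 0.0, 0], [-8, 0, -1, 0.0, 0.02, 0.0, 0]]
end err mm [ 0.  -0.1 -0.6] rad 0.006
```

Emit:
{"name": "carry_out", "arguments": {"motion": [[[-4,2,-2,0,0,-0.01,0],[-7,0,-4,0,0,0,0],[-7,0,-3,0,0,0,0],[-8,0,-3,0,0,0,0],[-7,0,-2,0,0.01,0,0],[-8,0,-1,0,0.02,0,0],[0,0,0,0,0,0,0]]]}}

```text
clock: 5.2
tool_pos: [0.5594, 0.1478, 0.169]
eef_rot: [-0.075, 0.939, 0.027, 0.335]
contact_force: [-0.7, 0.8, 0.2]
opening: 0.008
```

```bash
python3 - <<'E'
from chk import *
from plant import eyes
import cv2
chk()
print(np.round(tip(.9,.075,tilt(.9)),4))
rows(arc(1,2.1,14),.02,.1)
s=eyes.snapshot("scene")["pixels"][:,:,::-1][140:290,220:400]
cv2.imwrite("pics/s2.png",cv2.resize(s,None,fx=3,fy=3,interpolation=cv2.INTER_CUBIC))
E
```

```text
t 5.2 tip(stand) [-0.0548 -0.0004  0.152 ] z [ 0.634  0.001 -0.774] y [-0.002  1.    -0.   ] F [-0.7  0.8  0.2] q [ 0.29  1.21 -1.44  2.36  2.06  1.48 -0.43] op 0.008
[-0.056   0.1513]
[[-7, 0, -1, 0.0, 0.02, 0.0, 0], [-6, 0, 0, 0.0, 0.03, 0.0, 0], [-7, 0, 0, 0.0, 0.02, 0.0, 0], [-6, 0, 1, 0.0, 0.02, 0.0, 0], [-7, 0, 1, 0.0, 0.02, 0.0, 0], [-6, 0, 1, 0.0, 0.02, 0.0, 0], [-7, 0, 2, 0.0, 0.02, 0.0, 0], [-6, 0, 2, 0.0, 0.02, 0.0, 0]]
[[-6, 0, 2, 0.0, 0.02, 0.0, 0], [-6, 0, 3, 0.0, 0.02, 0.0, 0], [-6, 0, 3, 0.0, 0.03, 0.0, 0], [-6, 0, 3, 0.0, 0.02, 0.0, 0], [-5, 0, 4, 0.0, 0.02, 0.0, 0], [-6, 0, 4, 0.0, 0.02, 0.0, 0], [-5, 0, 5, 0.0, 0.02, 0.0, 0]]
end err mm [-0.6  0.1  0.2] rad 0.002
```

View pics/s2.png

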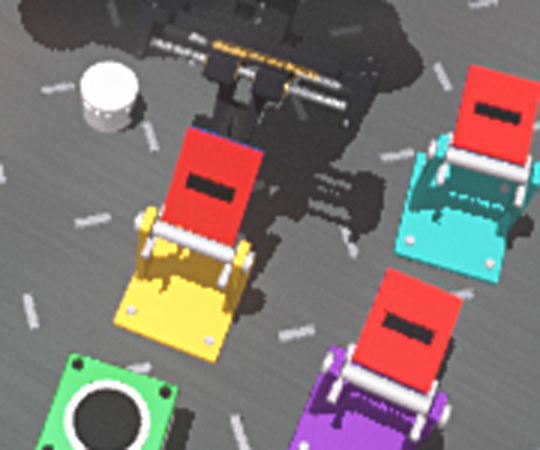

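The flag has risen: its blue rim shows at (225,140), and the finger is behind it. I'll carry on with the arc.

Emit:
{"name": "carry_out", "arguments": {"motion": [[[-7,0,-1,0,0.02,0,0],[-6,0,0,0,0.03,0,0],[-7,0,0,0,0.02,0,0],[-6,0,1,0,0.02,0,0],[-7,0,1,0,0.02,0,0],[-6,0,1,0,0.02,0,0],[-7,0,2,0,0.02,0,0],[-6,0,2,0,0.02,0,0]]]}}

```text
clock: 6.05
tool_pos: [0.6026, 0.1548, 0.1908]
eef_rot: [-0.079, 0.964, 0.019, 0.252]
contact_force: [-1.3, -1.1, -0.6]
opening: 0.002
```

Emit:
{"name": "carry_out", "arguments": {"motion": [[[-6,0,2,0,0.02,0,0],[-6,0,3,0,0.02,0,0],[-6,0,3,0,0.03,0,0],[-6,0,3,0,0.02,0,0],[-5,0,4,0,0.02,0,0],[-6,0,4,0,0.02,0,0],[-5,0,5,0,0.02,0,0],[0,0,0,0,0,0,0]]]}}

```text
clock: 6.85
tool_pos: [0.649, 0.1624, 0.1864]
eef_rot: [-0.079, 0.98, 0.014, 0.18]
contact_force: [0.5, 0.0, 0.3]
opening: 0.004
```

```bash
python3 - <<'E'
from chk import *
from plant import eyes
import cv2
chk()
print(np.round(tip(2.1,.075,tilt(2.1)),4))
rows(arc(2.18,3.02,12),.02,.1)
s=eyes.snapshot("scene")["pixels"][:,:,::-1][140:290,220:400]
cv2.imwrite("pics/s3.png",cv2.resize(s,None,fx=3,fy=3,interpolation=cv2.INTER_CUBIC))
E
```

```text
t 6.85 tip(stand) [ 2.970e-02 -1.000e-04  1.659e-01] z [ 0.355 -0.001 -0.935] y [-0.003  1.    -0.002] F [0.5 0.  0.3] q [ 0.32  1.15 -1.42  1.82  1.56  1.24  0.21] op 0.004
[0.0304 0.1691]
[[-7, 0, 2, -0.0, 0.02, 0.0, 0], [-4, 0, 4, -0.0, 0.02, 0.0, 0], [-3, 0, 5, -0.0, 0.01, 0.0, 0], [-4, 0, 5, -0.0, 0.02, 0.0, 0], [-3, 0, 5, -0.0, 0.02, 0.0, 0], [-3, 0, 5, -0.0, 0.02, 0.0, 0], [-2, 0, 5, -0.0, 0.02, 0.0, 0], [-3, 0, 6, -0.0, 0.02, 0.0, 0]]
[[-2, 0, 5, -0.0, 0.02, 0.0, 0], [-1, 0, 6, -0.0, 0.02, 0.0, 0], [-2, 0, 5, -0.0, 0.02, 0.0, 0], [-1, 0, 6, -0.0, 0.01, 0.0, 0], [-1, 0, 6, -0.0, 0.02, 0.0, 0]]
end err mm [-0.4 -0.   0.4] rad 0.004
```

View pics/s3.png

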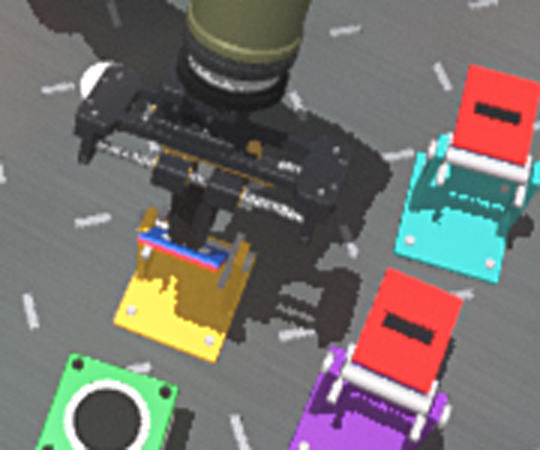

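The flag is past vertical and edge-on to the camera at (180,245), with the finger on its blue side. I'll continue down the far side.

Emit:
{"name": "carry_out", "arguments": {"motion": [[[-7,0,2,0,0.02,0,0],[-4,0,4,0,0.02,0,0],[-3,0,5,0,0.01,0,0],[-4,0,5,0,0.02,0,0],[-3,0,5,0,0.02,0,0],[-3,0,5,0,0.02,0,0],[-2,0,5,0,0.02,0,0],[-3,0,6,0,0.02,0,0]]]}}

```text
clock: 7.7
tool_pos: [0.6861, 0.1687, 0.1603]
eef_rot: [-0.081, 0.991, 0.008, 0.106]
contact_force: [-0.3, 0.4, 0.2]
opening: 0.005
```

Emit:
{"name": "carry_out", "arguments": {"motion": [[[-2,0,5,0,0.02,0,0],[-1,0,6,0,0.02,0,0],[-2,0,5,0,0.02,0,0],[-1,0,6,0,0.01,0,0],[0,0,0,0,0,0,0]]]}}

```text
clock: 8.2
tool_pos: [0.6961, 0.1701, 0.1389]
eef_rot: [-0.081, 0.994, 0.005, 0.071]
contact_force: [0.3, -0.1, 0.3]
opening: 0.008
```

```bash
python3 - <<'E'
from chk import *
chk()
for th in (2.9,2.95,3.,3.05,3.14): print(th,np.round(tip(th,.075,tilt(th)),4))
rows(arc(3.,3.14,4),.02,.1)
E
```

```text
t 8.2 tip(stand) [7.280e-02 1.000e-04 1.171e-01] z [ 0.141 -0.001 -0.99 ] y [-0.004  1.    -0.002] F [ 0.3 -0.1  0.3] q [ 0.24  1.26 -1.38  1.47  1.37  1.35  0.53] op 0.008
2.9 [0.0719 0.1216]
2.95 [0.073  0.1177]
3.0 [0.0738 0.1137]
3.05 [0.0744 0.11  ]
3.14 [0.075  0.1039]
[[-1, 0, 4, -0.0, 0.02, 0.0, 0], [0, 0, 2, -0.0, 0.01, 0.0, 0], [0, 0, 3, -0.0, 0.01, 0.0, 0], [-1, 0, 2, -0.0, 0.0, 0.0, 0], [0, 0, 2, -0.0, 0.01, 0.0, 0]]
end err mm [-0.1 -0.1 -0.4] rad 0.005
```

Now I'll ease it onto the stop, watching the force.

Emit:
{"name": "carry_out", "arguments": {"motion": [[[-1,0,4,0,0.02,0,0],[0,0,2,0,0.01,0,0],[0,0,2,0,0.01,0,0],[0,0,2,0,0.01,0,0],[0,0,1,0,0,0,0],[0,0,0,0,0,0,0]]]}}

```text
clock: 8.8
tool_pos: [0.6982, 0.1706, 0.1291]
eef_rot: [-0.081, 0.996, 0.003, 0.046]
contact_force: [-0.1, 0.9, -0.2]
opening: 0.005
```

Emit:
{"name": "carry_out", "arguments": {"motion": [[[0,0,1,0,0,0,0],[0,0,1,0,0,0,0],[0,0,0,0,0,0,0]]]}}

```text
clock: 9.1
tool_pos: [0.6984, 0.1706, 0.1272]
eef_rot: [-0.081, 0.996, 0.003, 0.046]
contact_force: [-0.2, 0.6, -0.5]
opening: 0.004
```

```bash
python3 -c "
from chk import *; chk()"
```

```text
t 9.1 tip(stand) [0.0741 0.0003 0.1053] z [ 0.093 -0.001 -0.996] y [-0.004  1.    -0.001] F [-0.2  0.6 -0.5] q [ 0.22  1.29 -1.37  1.42  1.33  1.37  0.58] op 0.004
```

Emit:
{"name": "carry_out", "arguments": {"motion": [[[0,0,1,0,0,0,0],[0,0,0,0,0,0,0]]]}}

```text
clock: 9.3
tool_pos: [0.6985, 0.1707, 0.1263]
eef_rot: [-0.081, 0.996, 0.003, 0.046]
contact_force: [-0.0, -0.1, 0.2]
opening: 0.002
```

Emit:
{"name": "carry_out", "arguments": {"motion": [[[0,0,1,0,0,0,0],[0,0,0,0,0,0,0]]]}}

```text
clock: 9.5
tool_pos: [0.6986, 0.1707, 0.1261]
eef_rot: [-0.081, 0.996, 0.003, 0.046]
contact_force: [-2.0, -1.4, 4.5]
opening: 0.005
```

```bash
python3 - <<'E'
from chk import *
from plant import eyes
import cv2
chk()
s=eyes.snapshot("scene")["pixels"][:,:,::-1][140:290,220:400]
cv2.imwrite("pics/s4.png",cv2.resize(s,None,fx=3,fy=3,interpolation=cv2.INTER_CUBIC))
E
```

```text
t 9.5 tip(stand) [0.0743 0.0003 0.1042] z [ 0.093 -0.001 -0.996] y [-0.004  1.    -0.001] F [-2.  -1.4  4.5] q [ 0.22  1.29 -1.37  1.42  1.34  1.37  0.57] op 0.005
```

View pics/s4.png

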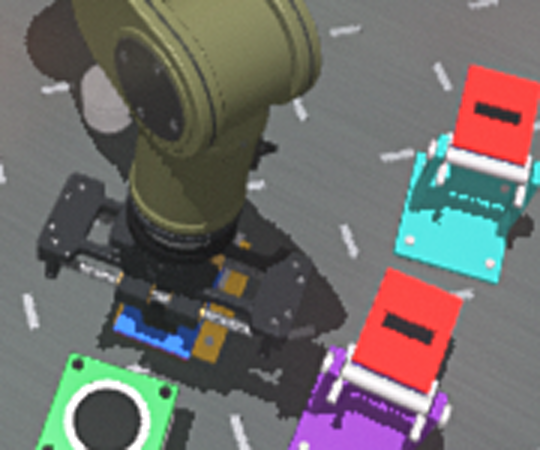

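At the stop: the force rose to 4.5 N with the tip at the predicted height (104 mm), and the blue face is up. I'll retract straight up.

Emit:
{"name": "carry_out", "arguments": {"motion": [[[0,0,-5,0,0,0,0],[0,0,-15,0,0,0,0],[0,0,-30,0,0,0,0],[0,0,-30,0,0,0,0],[0,0,-30,0,0,0,0],[0,0,-30,0,0,0,0],[0,0,-10,0,0,0,0]]]}}

```text
clock: 10.25
tool_pos: [0.6852, 0.1701, 0.2794]
eef_rot: [-0.081, 0.995, 0.005, 0.049]
contact_force: [0.8, 0.0, 1.1]
opening: 0.006
```

Emit:
{"name": "carry_out", "arguments": {"motion": [[[30,0,0,0,0,0,0],[40,0,0,0,0,0,0],[40,0,0,0,0,0,0],[40,0,0,0,0,0,0],[30,0,0,0,0,0,0],[0,0,0,0,0,0,0],[0,0,0,0,0,0,0]]]}}

```text
clock: 10.95
tool_pos: [0.5082, 0.1392, 0.2579]
eef_rot: [-0.081, 0.996, 0.003, 0.047]
contact_force: [0.0, 0.2, -0.1]
opening: 0.006
```

```bash
python3 - <<'E'
from chk import *
from plant import eyes
import cv2
chk()
s=eyes.snapshot("scene")["pixels"][:,:,::-1][100:320,110:410]
cv2.imwrite("pics/s5.png",cv2.resize(s,None,fx=2.6,fy=2.6,interpolation=cv2.INTER_CUBIC))
S=eyes.snapshot("scene")
for th in (np.pi,3.0): print(th,((proj(S,world(V,[fl(th,d,y,-.003) for d in(.01,.095) for y in(.031,-.031)]))-[110,100])*2.6).round(0).tolist())
E
```

```text
t 10.95 tip(stand) [-0.1186 -0.0008  0.236 ] z [ 0.093 -0.002 -0.996] y [-0.005  1.    -0.002] F [ 0.   0.2 -0.1] q [ 0.37  0.92 -1.44  1.92  1.07  1.23  0.3 ] op 0.006
3.141592653589793 [[480.0, 332.0], [418.0, 309.0], [448.0, 413.0], [384.0, 388.0]]
3.0 [[481.0, 331.0], [418.0, 308.0], [450.0, 406.0], [384.0, 381.0]]
```

View pics/s5.png

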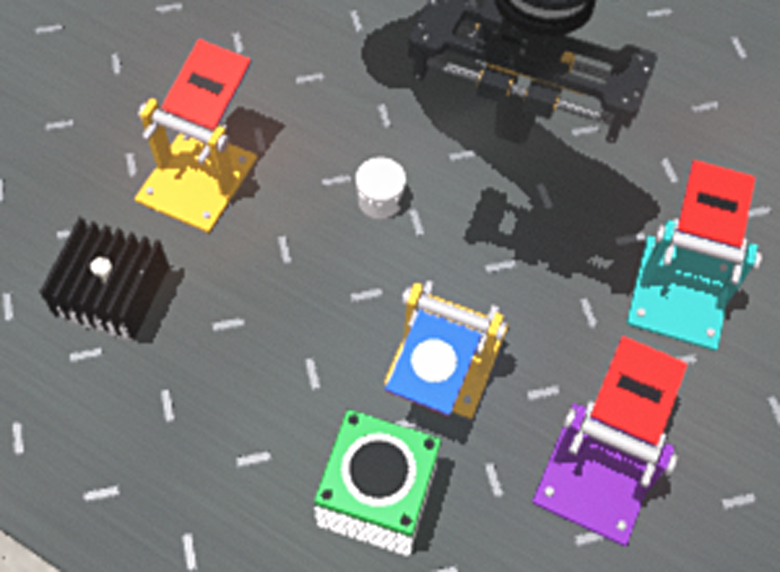

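The flag lies flat with the blue face and white disc up. Its free corners are at about (450,413) and (386,387), against a prediction of (448,413) and (384,388) for flat. Everything else is unmoved and the arm is clear.

```bash
python3 -c "
from plant import ticket; print(ticket.finish_job())"
```

```text
the job is handed in; nothing more can be done
None
```

The flag in front of the green-topped cylinder block is flipped: it lies flat on the far side with its blue face up, and the job is handed in. I reached under its free edge with the closed, tilted fingertips and pushed it slowly over the hinge until it rested on its far stop.

- **Contact with the stop:** the force was about 4.5 N, with the fingertip at 104 mm, the height expected for a flat flag.
- **Last picture:** the flag's corners are within about 2 pixels (in the enlarged picture) of where a flat flag should appear. The other flag is still red side up. The cylinder block, head, piston and look-alike stands show no visible change.
- **Robot:** it finished about 11 s in on its own clock, well clear of everything, with no contact force.
- **What disagreed:** on the way in, the elbow joint reached the end of its range, so the first approach stopped short. I used a 41° tilt instead of the planned 50°. The force readings were too noisy (about ±1 N) to show the push itself until the stop.

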